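# Open the entry's carrying case by its pop-out T-handle lock

## Robot

A 6-joint arm with a two-finger parallel gripper is mounted at the origin on the work surface. World frame = base frame: x ahead of the robot, y to its left, z up, the work surface at z = 0. Lengths are in m, angles in rad, forces in N, time in s.
With the tool pointing down it reaches from about 0.3 to 0.775 m from the base axis. Payload 14.6 kg.
Tool frame: the origin (TCP) lies on the front face of the gripper's body, between the roots of the fingers; the fingertips stand 97 mm ahead of it and the grasp point (between the pads) lies 78 mm ahead of it; z points along the fingers, y is the direction in which the jaws open and shut (so a half turn about z gives the same grasp; the last joint's range is limited). The gripper opens to 94 mm and grips with 3 to 60 N. Pads are 16 mm wide; open, the fingers measure 119 mm over their backs; the gripper's body (75 mm by 177 mm) begins 78 mm behind the grasp point.
Start: joints at [1.234, 0.3, 1.521, -0, 1.321, -0.067], TCP at [0.147, 0.53, 0.303] pointing down, gripper open.
Joint ranges: [-3.03, 3.03], [-0.79, 2.21], [0.23, 2.52], [-1.04, 4.18], [0, 3.07], [-2.55, 2.55]. Speed limits (rad/s): [2.22, 2.22, 2.57, 3.14, 3.14, 3.14].

## Interface

Orientations are given as [roll, pitch, yaw] about the fixed x, y, z axes, in that order (R = Rz(yaw) Ry(pitch) Rx(roll)).
In Python, from station import ctrl gives the robot as it stands. The module is installed in compiled form; this text tells all that it offers.
- The arm moves only by the shell command python3 -m pendant 'ROWS' [FORCE]. ROWS is JSON, a list of rows, each an object of numbers: "rx", "ry", "rz": the turn, a rotation vector about the tool's x, y, z each as a share of 4 degrees, from -1 to 1; "tx", "ty", "tz": the shift along the tool's x, y, z each as a share of 0.04 m, from -1 to 1; "grip": the gripper command: -1 is fully open, 1 is shut, values between are in proportion. A call has 1 to 8 rows; each row shifts and turns the pose as measured when the row begins, along the tool's axes as they then stand; what a row does not reach is not made up. A row lasts 1/12 s, in which the tool goes at most 41.7 mm and 7.16 degrees, less where a joint would pass 70% of its speed; a pose out of reach is approached as far as the arm can. A call with a number of a shift or a turn outside -1 to 1 is refused whole. A call with a gripper value outside its range is refused whole. The fingers move at their own pace and stop on an object; FORCE is the grip in N (left out, the last holds). Time passes only in rows, so rows that do not move let the fingers close. It gives the time, the measured TCP pose, the force and the opening at its end, in the units of the state.
- ctrl.get_obs(): the state, without advancing time (a new reading comes with each control period).
- ctrl.camera(name): name is "scene" or "top" or "wrist"; returns a dict with "pixels" (420x560x3 uint8, blue, green, red), "fx", "fy", "cx", "cy" (pixels), "world_from_camera" (4x4, takes a point from camera to world coordinates). Camera axes: x right, y up, looking along -z (the intrinsics and any distortion apply to the point x, -y, -z); pixel columns grow to the right and rows downward; lengths in m; the calibration is good to about 2 mm. A picture is of the moment at which its call begins. There is no depth.
- ctrl.hand_in(): hands the job in, once; it reports no verdict.
The state is a dict: "time_s": time; "qpos": joint angles; "joint_vel": joint speeds; "tau": joint torques, N m; "ee_pos": TCP position; "eef_rot": TCP orientation; "force": force on the tool from outside, world axes, zero at the start; "moment": the same for the moment, N m; "grip_width": finger opening in m.
Only numpy, scipy, OpenCV 4.12 (cv2) and the standard library are available. Lean on these libraries where they do the work, as an engineer would, in place of code of your own. Each camera call takes 0.05 s, during which the arm holds its last target.

## Task

Open the blue carrying case for the judges: press the red release button gently so that the T-handle pops out, then turn the handle anticlockwise (seen from above) until you just feel it come up against its sprung stop; every case's keeper is set differently, so turn no less than that and do not force it on. Then raise the lid to about 35 degrees, where its stiff hinges hold it, let go and move clear, and leave the teapots and the judges' other things where they stand.

Things in the scene. Friction and masses are not known exactly. Their poses are not given: they have to be found in the camera images.
- case: dark-blue carrying case with aluminium edges, 280 (x) by 360 (y) mm, 165 mm high, immovable. Origin: centre of its underside; z up, x from its front edge (robot side) to its rear edge, where the lid is hinged. On the lid along y = 0 lies a black lock plate, 165 by 80 mm, case x from -130 to +35 mm, its face 168 mm above the table, with the T-handle and the red button
- button_top (a point): centre of the face of the red round release button, 21 mm across, standing 10 mm above the lock plate, 75 mm behind the T-handle's axis (case x = +5 mm). Pressed straight down; spring about 2 N at first touch, 6 N fully down
- release_button (a joint): how far the button is pressed, m: 0 up, 0.008 fully down; it frees the handle at about 0.005 and springs back when let go
- button_cap: the red button itself (origin 10 mm below its face)
- t_grip (a point): middle of the T-handle's cross bar, a round steel bar 15 mm thick, 84 mm long, on a 13 mm stem; case x = -70 mm. x runs along the bar, z up out of the lid. Pushed in, the bar lies fore and aft in its pocket, its middle 4 mm below the plate's face, and can be neither gripped nor turned; popped out, it stands 26 mm above the face. The turning axis passes through this point, square to the lid
- t_pop (a joint): how far the T-handle has popped out, m: 0 pushed in, 0.030 fully out (a spring of 5 to 9 N pushes it out)
- t_turn (a joint): angle of the T-handle, rad: 0 locked, growing anticlockwise seen from above. Friction about 0.06 N m up to the sprung stop, met somewhere between 0.55 and 1.5 rad, set differently each time and unseen; from there the resistance rises by 3 N m per rad. The cam leaves the keeper only in the last 0.05 rad before the stop
- latch_cam: the steel cam under the lid that turns with the handle (origin on the turning axis, 63 mm below the plate's face); hidden while the lid is shut
- keeper_base: the bracket inside the case, below the T-handle's axis, which carries the keeper (the lip over the cam) and its rubber-padded sprung stop, 20 mm from the axis; hidden while the lid is shut. Its own pose does not tell how the keeper is set
- case_lid (a joint): angle of the lid, rad: 0 shut, growing as its front edge rises, up to 1.15. Hinges with counterbalance and friction: it stays where it is left and takes about 5 N at the handle to lift
- lid_hinge (a point): middle of the lid's hinge line, at the case's rear edge (case x = +140 mm), 130 mm above the table; the line runs along the case's y. The T-handle's axis is 210 mm in front of it
- pot_round: bystander: purple-brown round teapot with a side handle, 110 mm across without spout and handle, 90 mm high; origin: centre of its foot
- pot_squat: bystander: olive-green squat teapot with a hoop handle over the top, 120 mm across, 115 mm high; origin: centre of its foot
- pot_drum: bystander: grey drum-shaped teapot with a tall square handle over the top, 92 mm across, 157 mm high; origin: centre of its foot
- tea_cup: bystander: small white cup, 68 mm across, 45 mm high; origin: centre of its foot
- clipboard: bystander: blue clipboard with score sheets, 310 by 225 mm; origin: centre of its underside
- marker: bystander: marker pen, 105 mm long; origin: centre of its underside
- calliper: bystander: steel calliper, 210 mm long; origin: centre of its underside

How it is judged:
By the outcome, as a careful person would: the job done as asked, in the order asked, and still so for the second after the job is handed in, with the robot touching nothing.
It also fails if it takes over 72 s, if anything falls off the work surface, if the arm or the gripper's body presses on something with over 40 N, if the wrist force passes 120 N, or if a joint passes its speed limit or range.

## Working session

There is one attempt and no reset: what is moved stays moved. The work goes in short steps, Python scripts to look and compute and a shell command to move; the robot and the scene stay as the last step left them, time stands still between calls to the robot, and variables do not carry over. Pictures are saved under pics/ and viewed, and the job is handed in when it is done.

```bash
mkdir -p pics; ls; python3 - <<'E'
from station import ctrl
import cv2
o=ctrl.get_obs(); print(o)
for n in("scene","top","wrist"):
    c=ctrl.camera(n); cv2.imwrite(f"pics/{n}0.png",c["pixels"]); print(n,c["fx"],c["fy"],c["cx"],c["cy"],c["world_from_camera"],[k for k in c])
E
```

```text
pics
{'time_s': 0.0, 'qpos': array([ 1.23442491e+00,  3.00472015e-01,  1.52161643e+00, -5.43126017e-06,
        1.32067850e+00, -6.65970726e-02]), 'joint_vel': array([ 0.0018562 , -0.00055331,  0.00087013,  0.00223331, -0.0012582 ,
        0.0003146 ]), 'tau': array([ 1.47362234e-04, -5.31819606e+01, -3.52742851e+01,  7.08467513e-02,
        2.43756291e-02, -1.14891336e-04]), 'ee_pos': array([0.14653242, 0.52995661, 0.30207081]), 'eef_rot': array([-3.14042061e+00, -7.28975945e-05,  2.87181961e+00]), 'force': array([-0.32839071, -0.56857442,  0.31239173]), 'moment': array([-0.03133911, -0.02103828, -0.00492104]), 'grip_width': 0.09406787881652652}
scene 544.6475092542544 544.6475092542544 280.1446318961279 207.29519760770842 [[ 0.81811931 -0.39871623  0.41437442  1.1412521 ]
 [ 0.57504398  0.57010861 -0.58677133 -0.94684767]
 [-0.00228317  0.71833247  0.69569623  1.23664673]
 [ 0.          0.          0.          1.        ]] ['pixels', 'fx', 'fy', 'cx', 'cy', 'world_from_camera']
top 520.2276887617276 520.2276887617276 285.06559614468347 207.04798828271174 [[ 0.00604007  0.9939815  -0.10938145  0.31890975]
 [-0.99997766  0.00631687  0.00218426 -0.02309816]
 [ 0.00286206  0.10936581  0.99399745  1.82512133]
 [ 0.          0.          0.          1.        ]] ['pixels', 'fx', 'fy', 'cx', 'cy', 'world_from_camera']
wrist 369.37690685286856 369.37690685286856 276.68016929746994 205.32995816003833 [[ 0.26645384 -0.93472953 -0.23512348  0.07861548]
 [ 0.96384675  0.25806469  0.06634804  0.54920268]
 [-0.0013404  -0.2443017   0.96969835  0.38465277]
 [ 0.          0.          0.          1.        ]] ['pixels', 'fx', 'fy', 'cx', 'cy', 'world_from_camera']
```

View pics/scene0.png

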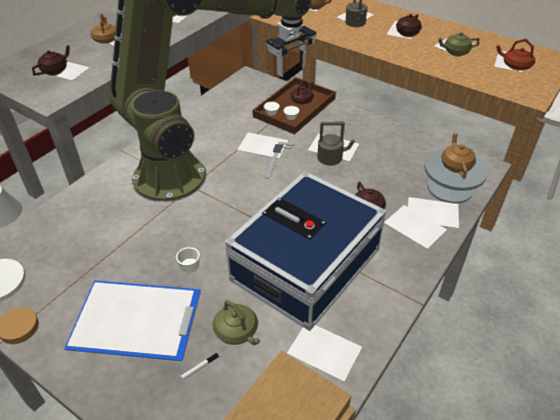

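View pics/top0.png

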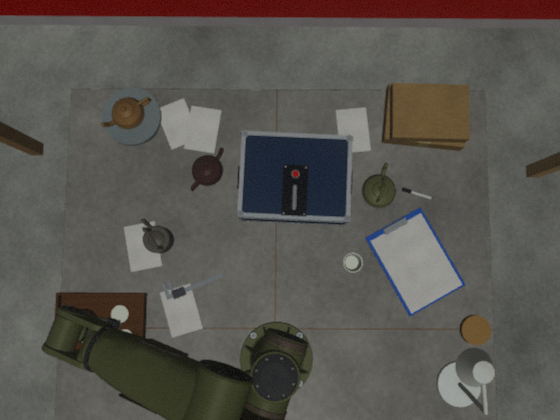

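View pics/wrist0.png

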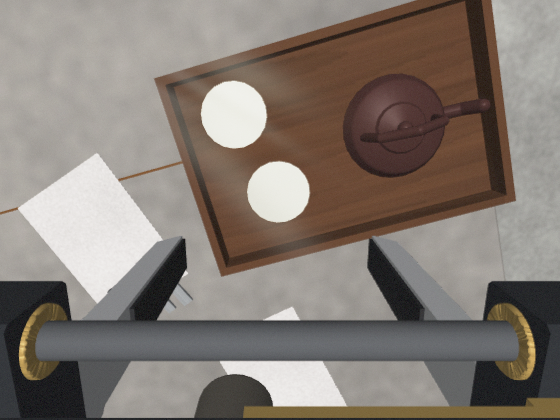

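The case sits ahead of the robot. In the top view the red button is near (295,174) and the bar near (294,197). In the scene view they are at (309,224) and (287,213). Next I'll measure them.

```bash
cat > h.py <<'E'
from station import ctrl
import numpy as np, cv2
from scipy.spatial.transform import Rotation as R
def ray(c,u,v):
    T=c["world_from_camera"]; d=np.array([(u-c["cx"])/c["fx"],-(v-c["cy"])/c["fy"],-1.]); d=T[:3,:3]@d
    return T[:3,3],d/np.linalg.norm(d)
def onz(c,u,v,z):
    o,d=ray(c,u,v); return o+d*(z-o[2])/d[2]
def red(c,box=None):
    hsv=cv2.cvtColor(c["pixels"],cv2.COLOR_BGR2HSV)
    m=(((hsv[...,0]<6)|(hsv[...,0]>174))&(hsv[...,1]>170)&(hsv[...,2]>100)).astype(np.uint8)
    if box: k=np.zeros_like(m); k[box[1]:box[3],box[0]:box[2]]=1; m*=k
    return m
def two(c1,p1,c2,p2):
    o1,d1=ray(c1,*p1);o2,d2=ray(c2,*p2)
    s=np.linalg.lstsq(np.c_[d1,-d2],o2-o1,rcond=None)[0]
    a=o1+s[0]*d1;b=o2+s[1]*d2; return (a+b)/2,np.linalg.norm(a-b)
def cen(m):
    n,l,s,ce=cv2.connectedComponentsWithStats(m); i=1+np.argmax(s[1:,4]); return ce[i],s[i]
def pose():
    o=ctrl.get_obs(); return o,R.from_euler('xyz',o["eef_rot"]).as_matrix()
E
python3 - <<'E'
from h import *
t=ctrl.camera("top"); s=ctrl.camera("scene")
pt,st=cen(red(t,(200,120,380,230))); ps,ss=cen(red(s,(220,170,390,300)))
print(pt,st,ps,ss); print(two(t,pt,s,ps)); print(onz(t,*pt,.178),onz(s,*ps,.178))
# lid blue outline, top
hsv=cv2.cvtColor(t["pixels"],cv2.COLOR_BGR2HSV)
m=((hsv[...,0]>100)&(hsv[...,0]<130)&(hsv[...,1]>80)).astype(np.uint8); k=np.zeros_like(m);k[120:230,225:365]=1;m*=k
m=cv2.morphologyEx(m,cv2.MORPH_OPEN,np.ones((3,3)))
c=max(cv2.findContours(m,0,2)[0],key=cv2.contourArea); r=cv2.minAreaRect(c); b=cv2.boxPoints(r)
W=[onz(t,*p,.165) for p in b]; print(r); print(np.round(W,4)); print("ctr",np.mean(W,0))
for i in range(4):
  d=W[(i+1)%4]-W[i]; print(np.linalg.norm(d),np.degrees(np.arctan2(d[1],d[0])))
for n,cc in(("t",t),("s",s)):
  p=cc["pixels"]; p=p[120:240,220:370] if n=="t" else p[165:325,210:400]
  cv2.imwrite(f"pics/crop{n}.png",cv2.resize(p,None,fx=4,fy=4)[:600,:800])
E
```

```text
[295.         173.29166667] [293 171   5   6  24] [309.05  222.975] [306 220   7   7  40]
(array([ 0.60951396, -0.0579757 ,  0.1767631 ]), np.float64(5.694795261210145e-05))
[ 0.60931869 -0.05793212  0.178     ] [ 0.61011412 -0.05903347  0.178     ]
((295.0206298828125, 175.54638671875), (102.25804901123047, 76.19405364990234), 2.6025619506835938)
[[ 0.4871  0.1106  0.165 ]
 [ 0.7365  0.1031  0.165 ]
 [ 0.7233 -0.2299  0.165 ]
 [ 0.4742 -0.217   0.165 ]]
ctr [ 0.60523946 -0.0583097   0.165     ]
0.24951937481123962 -1.72740382069266
0.3332035007844207 -92.27085578511061
0.24942234118300347 177.04082356531237
0.3278405012683325 87.747286474421
```

View pics/cropt.png

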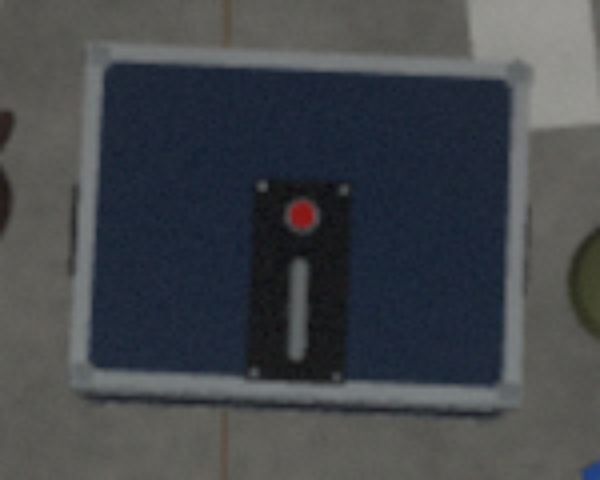

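The button face is at about (0.609, -0.058, 0.177) and the case yaw is about -2.3°. That puts the handle near (0.534, -0.055). I'll rise, then traverse at constant yaw with the fingers closing.

```bash
python3 -m pendant '[{"tz":-0.8,"grip":1},{"tz":-0.8,"tx":-0.3,"ty":-0.2,"grip":1},{"tx":-0.68,"ty":-0.5,"grip":1},{"tx":-0.68,"ty":-0.5,"grip":1},{"tx":-0.68,"ty":-0.5,"grip":1},{"tx":-0.68,"ty":-0.5,"grip":1},{"tx":-0.68,"ty":-0.5,"grip":1},{"tx":-0.68,"ty":-0.5,"grip":1}]' 20
python3 -m pendant '[{"tx":-0.68,"ty":-0.5,"grip":1},{"tx":-0.68,"ty":-0.5,"grip":1},{"tx":-0.68,"ty":-0.5,"grip":1},{"tx":-0.68,"ty":-0.5,"grip":1},{"tx":-0.68,"ty":-0.5,"grip":1},{"tx":-0.68,"ty":-0.5,"grip":1},{"tx":-0.68,"ty":-0.5,"grip":1},{"tx":-0.68,"ty":-0.5,"grip":1}]'
cat >> h.py <<'E'
def togo(p,yaw=None):
    o,M=pose(); d=M.T@(np.array(p)-o["ee_pos"]); print("TCP",o["ee_pos"].round(4),"rpy",o["eef_rot"].round(3),"units",(d/.04).round(3),"F",o["force"].round(2),"M",o["moment"].round(3),"w",round(o["grip_width"],4),"t",round(o["time_s"],2))
E
python3 -c "
from h import *
togo([.609,-.058,.36])"
```

```text
TCP [0.1466 0.53   0.3024] rpy [-3.141 -0.     2.872] units [-15.06  -11.089  -1.435] F [-0.03 -0.07 -0.11] M [ 0.015 -0.003 -0.052] w 0.0938 t 0.25$[0]: bad value
$[0]: bad value
```

```bash
python3 -m pendant '[{"tz":-0.8}]'; python3 -m pendant '[{"rx":0,"ry":0,"rz":0,"tx":0,"ty":0,"tz":-0.8,"grip":1}]' 20; python3 -m pendant --help
```

```text
time_s: 0.33
ee_pos: [0.1463, 0.5291, 0.3294]
eef_rot: [-3.132, -0.001, 2.872]
force: [-0.5, 0.5, -1.0]
grip_width: 0.09$[0]: bad value
invalid input: not JSON, or not a number
```

```bash
python3 -m pendant '[{"tz":-0.6,"grip":0.99}]' 20 ; echo; python3 -m pendant '[{"tz":-0.2,"grip":1.0}]'
```

```text
$[0]: bad value
$[0]: bad value
```

```bash
python3 -m pendant '[{"tz":-0.6,"grip":0.5}]' 20 ; echo; python3 -m pendant '[{"tz":-0.2,"grip":-1}]';echo; python3 -m pendant '[{"tz":-0.2,"grip":0}]'
```

```text
$[0]: bad value
$[0]: bad value
$[0]: bad value
```

```bash
python3 -m pendant '[{"grip":1}]' 20 ; echo; python3 -m pendant '[{"grip":-0.5}]';echo; python3 -m pendant '[{"tz":-0.6}]' 20; python3 -c "
from h import *
togo([.609,-.058,.36])"
```

```text
TCP [0.1463 0.5291 0.3294] rpy [-3.132e+00 -1.000e-03  2.872e+00] units [-15.062 -11.069  -0.666] F [-0.46  0.47 -1.05] M [-0.058 -0.015 -0.02 ] w 0.09 t 0.33$[0]: bad value
$[0]: bad value
$[0]: bad value
```

```bash
for i in 1; do python3 -m pendant '[{"tz":-0.5}]'; echo " rc $?"; done 2>&1
```

```text
$[0]: bad value
 rc 1
```

```bash
python3 -m pendant '[{"tz":-0.3,"grip":1}]' 2>&1
```

```text
$[0]: bad value
```

```bash
python3 -m pendant '[{"tz":-0.3}]' 20 2>&1
```

```text
$[0]: bad value
```

```bash
python3 -m pendant '[{"tx":-0.2}]' 2>&1; python3 -c "
from h import *
togo([.609,-.058,.36]); print(pose()[0]['qpos'])"
```

```text
$[0]: bad value
TCP [0.1463 0.5291 0.3294] rpy [-3.132e+00 -1.000e-03  2.872e+00] units [-15.062 -11.069  -0.666] F [-0.46  0.47 -1.05] M [-0.058 -0.015 -0.02 ] w 0.09 t 0.33
[ 1.23434397e+00  2.81866353e-01  1.48150942e+00 -4.20517884e-05
  1.38789661e+00 -6.65927992e-02]
```

```bash
python3 -m pendant '[{"tz":-0.8}]' 2>&1;
```

```text
$[0]: bad value
```

```bash
python3 -m pendant '[{"rx":0.0,"ry":0.0,"rz":0.0,"tx":-0.2,"ty":-0.1,"tz":-0.1,"grip":-1.0}]' 2>&1;
```

```text
time_s: 0.42
ee_pos: [0.1526, 0.5242, 0.3378]
eef_rot: [-3.138, -0.0, 2.873]
force: [-0.0, 0.8, 1.1]
grip_width: 0.093
```

A row evidently needs all seven keys. I'll carry on with full rows.

```bash
python3 -m pendant '[{"rx":0,"ry":0,"rz":0,"tx":-0.7,"ty":-0.52,"tz":-0.3,"grip":1},{"rx":0,"ry":0,"rz":0,"tx":-0.7,"ty":-0.52,"tz":-0.3,"grip":1},{"rx":0,"ry":0,"rz":0,"tx":-0.7,"ty":-0.52,"tz":0,"grip":1},{"rx":0,"ry":0,"rz":0,"tx":-0.7,"ty":-0.52,"tz":0,"grip":1},{"rx":0,"ry":0,"rz":0,"tx":-0.7,"ty":-0.52,"tz":0,"grip":1},{"rx":0,"ry":0,"rz":0,"tx":-0.7,"ty":-0.52,"tz":0,"grip":1},{"rx":0,"ry":0,"rz":0,"tx":-0.7,"ty":-0.52,"tz":0,"grip":1},{"rx":0,"ry":0,"rz":0,"tx":-0.7,"ty":-0.52,"tz":0,"grip":1}]' 20
python3 -m pendant '[{"rx":0,"ry":0,"rz":0,"tx":-0.7,"ty":-0.52,"tz":0,"grip":1},{"rx":0,"ry":0,"rz":0,"tx":-0.7,"ty":-0.52,"tz":0,"grip":1},{"rx":0,"ry":0,"rz":0,"tx":-0.7,"ty":-0.52,"tz":0,"grip":1},{"rx":0,"ry":0,"rz":0,"tx":-0.7,"ty":-0.52,"tz":0,"grip":1},{"rx":0,"ry":0,"rz":0,"tx":-0.7,"ty":-0.52,"tz":0,"grip":1},{"rx":0,"ry":0,"rz":0,"tx":-0.7,"ty":-0.52,"tz":0,"grip":1},{"rx":0,"ry":0,"rz":0,"tx":-0.7,"ty":-0.52,"tz":0,"grip":1},{"rx":0,"ry":0,"rz":0,"tx":-0.7,"ty":-0.52,"tz":0,"grip":1}]'
python3 -c "
from h import *
togo([.609,-.058,.36])"
```

```text
time_s: 1.08
ee_pos: [0.3283, 0.2972, 0.3642]
eef_rot: [-3.141, 0.001, 2.881]
force: [0.7, -0.9, -0.8]
grip_width: 0.0438
time_s: 1.75
ee_pos: [0.5075, 0.0641, 0.3661]
eef_rot: [3.14, 0.005, 2.881]
force: [0.6, 0.7, 0.7]
grip_width: 0.0002
TCP [0.5075 0.0641 0.3661] rpy [3.14  0.005 2.881] units [-3.237 -2.295  0.165] F [0.62 0.71 0.67] M [-0.035 -0.023 -0.037] w 0.0002 t 1.75
```

```bash
for k in 1 2 3 4 5; do python3 -m pendant '[{"rx":0,"ry":0,"rz":1,"tx":0,"ty":0,"tz":0,"grip":1},{"rx":0,"ry":0,"rz":1,"tx":0,"ty":0,"tz":0,"grip":1},{"rx":0,"ry":0,"rz":1,"tx":0,"ty":0,"tz":0,"grip":1},{"rx":0,"ry":0,"rz":1,"tx":0,"ty":0,"tz":0,"grip":1},{"rx":0,"ry":0,"rz":1,"tx":0,"ty":0,"tz":0,"grip":1},{"rx":0,"ry":0,"rz":1,"tx":0,"ty":0,"tz":0,"grip":1},{"rx":0,"ry":0,"rz":1,"tx":0,"ty":0,"tz":0,"grip":1},{"rx":0,"ry":0,"rz":1,"tx":0,"ty":0,"tz":0,"grip":1}]' >/dev/null; done
python3 -c "
from h import *
togo([.609,-.058,.36]); print(pose()[0]['qpos'])
c=ctrl.camera('wrist'); cv2.imwrite('pics/w1.png',c['pixels'])"
```

```text
TCP [0.5088 0.0515 0.3622] rpy [ 3.141 -0.006 -0.062] units [2.668 2.577 0.072] F [ 0.64  0.24 -0.26] M [-0.045  0.173 -0.021] w 0.0006 t 5.08
[ 2.96389193e-02  1.70426923e-01  1.54185553e+00 -1.30305398e-03
  1.42388207e+00  1.66239248e+00]
```

View pics/w1.png

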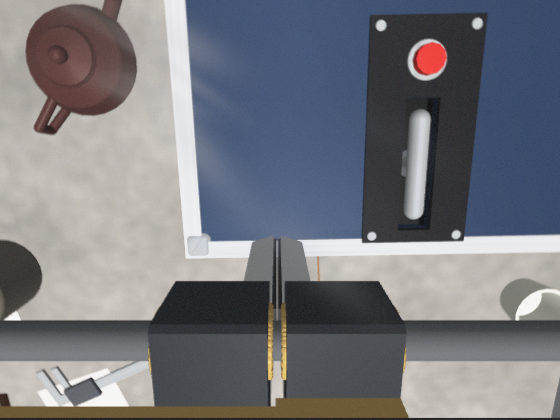

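The wrist view shows the button at (430,58), the bar from (420,112) to (413,217), and plate screws at (381,25), (478,23), (372,236) and (456,234).

```bash
python3 - <<'E'
from h import *
c=ctrl.camera("wrist"); p,s=cen(red(c)); print(p,s); b=onz(c,*p,.177); print("button",b)
S=[onz(c,*q,.168) for q in[(381,25),(478,23),(372,236),(456,234)]]; print(np.round(S,4))
for a,d in((2,0),(3,1)):
  e=S[d]-S[a]; print("yaw x",np.degrees(np.arctan2(e[1],e[0])))
e=S[0]-S[1]; print("from y",np.degrees(np.arctan2(e[1],e[0]))-90)
h=[onz(c,*q,.1715) for q in[(420,112),(413,217)]]; print(np.round(h,4),np.mean(h,0))
e=h[0]-h[1];print(np.degrees(np.arctan2(e[1],e[0])))
t=ctrl.camera("top");pt,_=cen(red(t,(200,120,380,230)));print(two(t,pt,c,p), [onz(t,*pt,.178)])
E
```

```text
[428.05769231  56.73974359] [412  41  33  32 780]
button [ 0.61005526 -0.05854878  0.177     ]
[[ 0.6339 -0.0291  0.168 ]
 [ 0.6307 -0.0958  0.168 ]
 [ 0.4811 -0.0219  0.168 ]
 [ 0.4782 -0.0879  0.168 ]]
yaw x -2.677393998795248
yaw x -2.9678638969361373
from y -2.7384319890304454
[[ 0.5737 -0.056   0.1715]
 [ 0.4955 -0.0526  0.1715]] [ 0.53461953 -0.05431313  0.1715    ]
-2.5312460580782474
(array([ 0.60958799, -0.05797486,  0.17827863]), np.float64(0.0006343337504293079)) [array([ 0.60931869, -0.05793212,  0.178     ])]
```

```bash
python3 -m pendant '[{"rx":0,"ry":0,"rz":0,"tx":0.67,"ty":0.65,"tz":0.3,"grip":1},{"rx":0,"ry":0,"rz":0,"tx":0.67,"ty":0.65,"tz":0.3,"grip":1},{"rx":0,"ry":0,"rz":0,"tx":0.67,"ty":0.65,"tz":0.3,"grip":1},{"rx":0,"ry":0,"rz":0,"tx":0.67,"ty":0.65,"tz":0.3,"grip":1},{"rx":0,"ry":0,"rz":0,"tx":0,"ty":0,"tz":0.3,"grip":1}]'
python3 -c "
from h import *
togo([.6098,-.0583,.275])
c=ctrl.camera('wrist'); cv2.imwrite('pics/w2.png',c['pixels'])"
```

```text
time_s: 5.65
ee_pos: [0.6149, -0.0615, 0.3044]
eef_rot: [3.141, -0.013, -0.037]
force: [-0.8, -0.5, 0.3]
grip_width: 0.0005
TCP [ 0.6149 -0.0615  0.3044] rpy [ 3.141 -0.013 -0.037] units [-0.141 -0.075  0.734] F [-0.83 -0.49  0.28] M [ 0.025  0.243 -0.025] w 0.0005 t 5.65
```

View pics/w2.png

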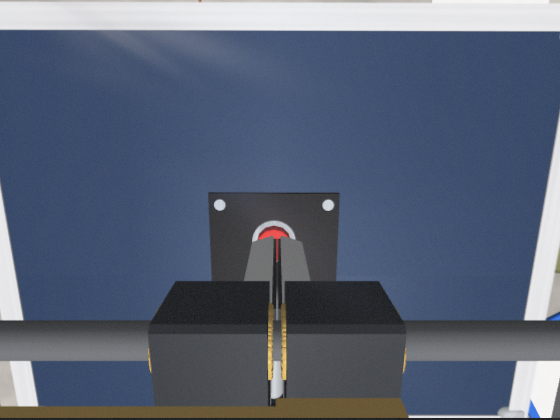

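```bash
python3 -m pendant '[{"rx":0,"ry":-0.19,"rz":0,"tx":-0.14,"ty":-0.07,"tz":0.3,"grip":1},{"rx":0,"ry":0,"rz":0,"tx":0,"ty":0,"tz":0.25,"grip":1},{"rx":0,"ry":0,"rz":0,"tx":0,"ty":0,"tz":0,"grip":1}]'
python3 -c "
from h import *
togo([.6098,-.0583,.275])"
```

```text
time_s: 5.95
ee_pos: [0.607, -0.0561, 0.2779]
eef_rot: [-3.141, 0.007, -0.031]
force: [1.0, 0.5, 0.1]
grip_width: 0.0005
TCP [ 0.607  -0.0561  0.2779] rpy [-3.141  0.007 -0.031] units [0.071 0.052 0.071] F [0.97 0.52 0.13] M [-0.018  0.152 -0.007] w 0.0005 t 5.95
```

```bash
python3 -m pendant '[{"rx":0,"ry":0,"rz":0,"tx":0.05,"ty":0.04,"tz":0.07,"grip":1},{"rx":0,"ry":0,"rz":0,"tx":0,"ty":0,"tz":0.05,"grip":1}]'; echo
python3 -m pendant '[{"rx":0,"ry":0,"rz":0,"tx":0,"ty":0,"tz":0.05,"grip":1}]'; echo
python3 -m pendant '[{"rx":0,"ry":0,"rz":0,"tx":0,"ty":0,"tz":0.05,"grip":1}]'
```

```text
time_s: 6.12
ee_pos: [0.609, -0.0571, 0.2748]
eef_rot: [-3.141, 0.004, -0.028]
force: [-3.3, -4.7, 6.9]
grip_width: 0.0006

time_s: 6.2
ee_pos: [0.6089, -0.0571, 0.2743]
eef_rot: [3.141, 0.003, -0.028]
force: [-6.6, -2.1, 8.4]
grip_width: 0.0005

time_s: 6.28
ee_pos: [0.6088, -0.057, 0.2738]
eef_rot: [3.14, 0.002, -0.027]
force: [-5.0, 0.2, 7.4]
grip_width: 0.0004
```

```bash
python3 -c "
from h import *
togo([.6098,-.0583,.275])
c=ctrl.camera('wrist'); cv2.imwrite('pics/w3.png',c['pixels'])
c=ctrl.camera('scene'); cv2.imwrite('pics/s3.png',cv2.resize(c['pixels'][130:270,200:400],None,fx=4,fy=4))"
```

```text
TCP [ 0.6088 -0.057   0.2738] rpy [ 3.14e+00  2.00e-03 -2.70e-02] units [ 0.025  0.031 -0.029] F [-5.03  0.19  7.37] M [-0.107  1.281  0.005] w 0.0004 t 6.28
```

View pics/s3.png

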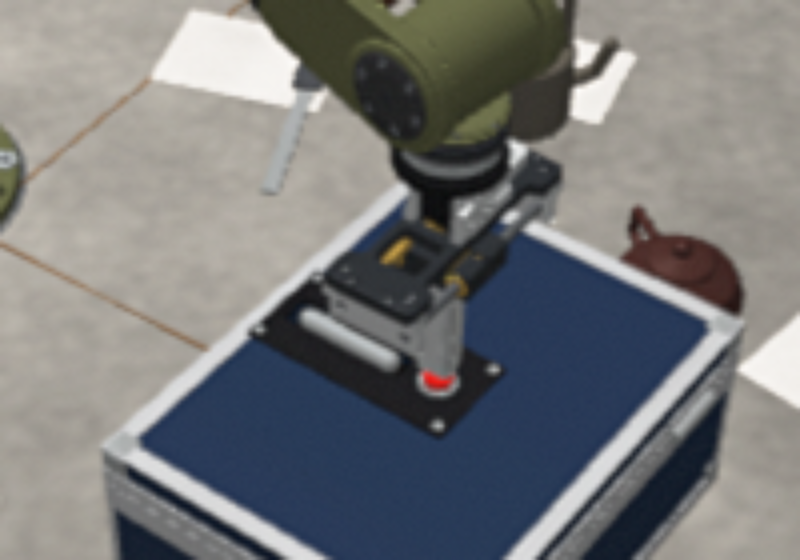

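View pics/w3.png

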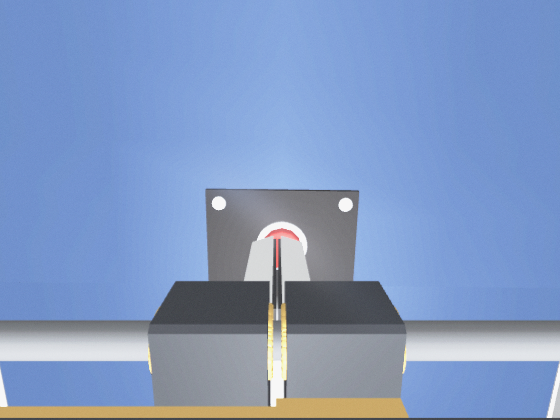

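```bash
python3 -m pendant '[{"rx":0,"ry":0,"rz":0,"tx":0.03,"ty":0.03,"tz":0.08,"grip":1}]'; echo
python3 -m pendant '[{"rx":0,"ry":0,"rz":0,"tx":0.03,"ty":0.03,"tz":0.08,"grip":1}]'; echo
python3 -m pendant '[{"rx":0,"ry":0,"rz":0,"tx":0.03,"ty":0.03,"tz":0.08,"grip":1}]'
```

```text
time_s: 6.47
ee_pos: [0.6099, -0.0577, 0.2726]
eef_rot: [3.14, -0.0, -0.026]
force: [-6.4, 3.9, 9.1]
grip_width: 0.0008

time_s: 6.55
ee_pos: [0.611, -0.0584, 0.2712]
eef_rot: [3.141, -0.001, -0.025]
force: [-5.6, 2.6, 7.0]
grip_width: 0.0005

time_s: 6.63
ee_pos: [0.6123, -0.0592, 0.2696]
eef_rot: [3.141, -0.003, -0.024]
force: [-3.1, 2.0, 4.2]
grip_width: 0.0007
```

```bash
python3 -m pendant '[{"rx":0,"ry":0,"rz":0,"tx":-0.02,"ty":-0.01,"tz":0.06,"grip":1}]'; echo
python3 -c "
from h import *
c=ctrl.camera('scene'); cv2.imwrite('pics/s4.png',cv2.resize(c['pixels'][180:250,250:350],None,fx=6,fy=6))"
```

```text
time_s: 6.72
ee_pos: [0.6119, -0.0588, 0.2685]
eef_rot: [3.14, -0.006, -0.023]
force: [2.2, -3.2, 6.2]
grip_width: 0.0008
```

View pics/s4.png

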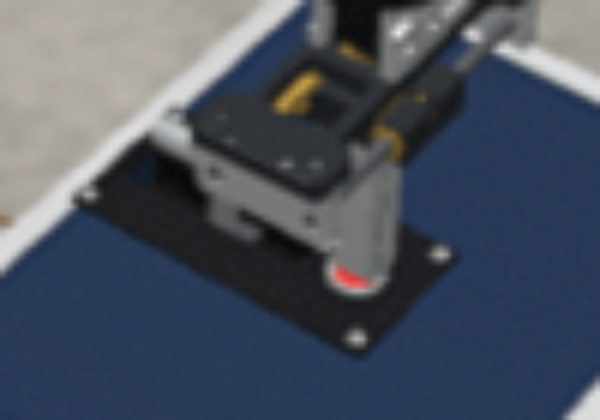

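The handle has popped out (raised bar near (170,130)) at a press force of about 6 N. I'll rise, open the fingers and look.

```bash
python3 -m pendant '[{"rx":0,"ry":0,"rz":0,"tx":0,"ty":0,"tz":-0.5,"grip":1},{"rx":0,"ry":0,"rz":0,"tx":0,"ty":0,"tz":-0.8,"grip":1},{"rx":0,"ry":-0.1,"rz":0,"tx":-0.5,"ty":0,"tz":-0.8,"grip":1},{"rx":0,"ry":0,"rz":0.1,"tx":-1,"ty":0,"tz":-0.2,"grip":-1},{"rx":0,"ry":0,"rz":0.1,"tx":-1,"ty":0,"tz":0,"grip":-1},{"rx":0,"ry":0,"rz":0,"tx":-1,"ty":0,"tz":0,"grip":-1},{"rx":0,"ry":0,"rz":0,"tx":0,"ty":0,"tz":0,"grip":-1}]'
python3 -c "
from h import *
togo([.5349,-.0549,.272])
c=ctrl.camera('wrist'); cv2.imwrite('pics/w5.png',c['pixels'])"
```

```text
time_s: 7.35
ee_pos: [0.4653, -0.0529, 0.363]
eef_rot: [3.14, 0.001, -0.034]
force: [0.5, -0.4, 0.2]
grip_width: 0.0236
TCP [ 0.4653 -0.0529  0.363 ] rpy [ 3.14e+00  1.00e-03 -3.40e-02] units [ 1.745 -0.012  2.274] F [ 0.52 -0.37  0.23] M [-0.009  0.137 -0.016] w 0.0236 t 7.35
```

View pics/w5.png

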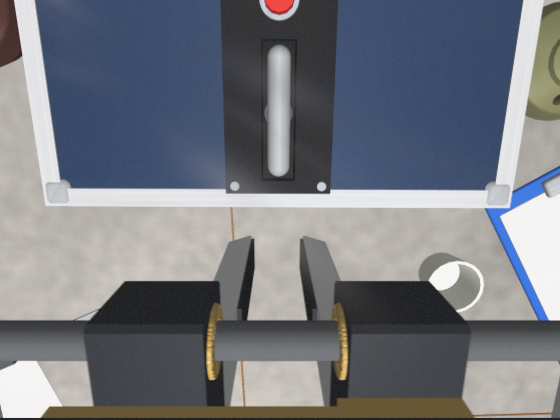

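The popped bar runs from (279,46) to (279,176), with its stem near (278,113).

```bash
python3 - <<'E'
from h import *
c=ctrl.camera("wrist")
h=[onz(c,*q,.194) for q in[(279,46),(279,177)]]; print(np.round(h,4),np.mean(h,0),np.linalg.norm(h[0]-h[1]))
g=c["pixels"].mean(2)
for v in (60,90,130,160):
  r=np.where(g[v,262:296]>90)[0]+262; print(v,r.min(),r.max())
a,b=[onz(c,*q,.198) for q in[(279,60),(278.5,160)]]; e=a-b;print(np.degrees(np.arctan2(e[1],e[0])))
togo([.5349,-.0549,.272])
E
```

```text
[[ 0.5793 -0.0585  0.194 ]
 [ 0.4951 -0.0557  0.194 ]] [ 0.53721097 -0.05710098  0.194     ] 0.08419212649396668
60 267 289
90 267 289
130 267 288
160 267 288
-2.1926880684819436
TCP [ 0.4695 -0.0534  0.3637] rpy [ 3.14e+00 -1.00e-03 -3.50e-02] units [ 1.633 -0.022  2.294] F [ 1.65 -0.36  0.44] M [-0.009  0.114  0.043] w 0.0317 t 7.45
```

```bash
python3 -m pendant '[{"rx":0,"ry":0,"rz":0,"tx":0.8,"ty":0.03,"tz":0.2,"grip":-1},{"rx":0,"ry":0,"rz":0,"tx":0.8,"ty":0.03,"tz":0.2,"grip":-1},{"rx":0,"ry":0,"rz":0,"tx":0,"ty":0,"tz":0.2,"grip":-1},{"rx":0,"ry":0,"rz":0,"tx":0,"ty":0,"tz":0,"grip":-1}]'
python3 -c "
from h import *
togo([.536,-.056,.272])"
```

```text
time_s: 7.78
ee_pos: [0.5394, -0.058, 0.3395]
eef_rot: [3.14, -0.005, -0.034]
force: [-0.2, 0.4, 0.1]
grip_width: 0.0582
TCP [ 0.5394 -0.058   0.3395] rpy [ 3.14  -0.005 -0.034] units [-0.095 -0.051  1.688] F [-0.16  0.38  0.07] M [0.008 0.194 0.06 ] w 0.0582 t 7.78
```

```bash
python3 -m pendant '[{"rx":0,"ry":-0.07,"rz":0.15,"tx":-0.1,"ty":-0.05,"tz":0.4,"grip":-0.2},{"rx":0,"ry":0,"rz":0,"tx":0,"ty":0,"tz":0.4,"grip":-0.2},{"rx":0,"ry":0,"rz":0,"tx":0,"ty":0,"tz":0.4,"grip":-0.2},{"rx":0,"ry":0,"rz":0,"tx":0,"ty":0,"tz":0.3,"grip":-0.2},{"rx":0,"ry":0,"rz":0,"tx":0,"ty":0,"tz":0,"grip":-0.2}]'
python3 -c "
from h import *
togo([.536,-.056,.272])
c=ctrl.camera('wrist'); cv2.imwrite('pics/w6.png',c['pixels'])"
```

```text
time_s: 8.2
ee_pos: [0.5378, -0.0556, 0.277]
eef_rot: [3.14, -0.0, -0.043]
force: [-0.3, 0.8, -0.6]
grip_width: 0.0564
TCP [ 0.5378 -0.0556  0.277 ] rpy [ 3.14  -0.    -0.043] units [-0.045  0.011  0.124] F [-0.34  0.77 -0.6 ] M [-0.018  0.12   0.013] w 0.0564 t 8.2
```

View pics/w6.png

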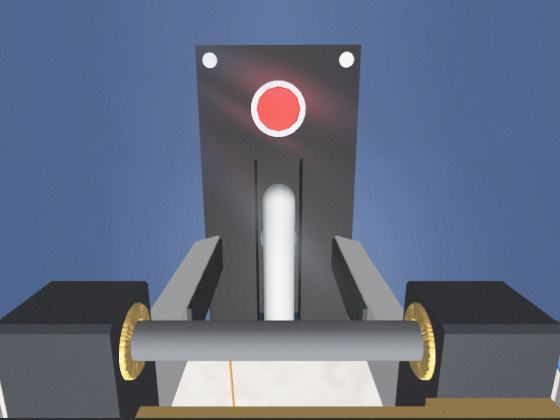

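The bar at (278,240) is centred between the open fingers. I'll lower 4 mm and close.

```bash
python3 -m pendant '[{"rx":0,"ry":0,"rz":0,"tx":-0.04,"ty":0.01,"tz":0.11,"grip":0},{"rx":0,"ry":0,"rz":0,"tx":0,"ty":0,"tz":0,"grip":1},{"rx":0,"ry":0,"rz":0,"tx":0,"ty":0,"tz":0,"grip":1},{"rx":0,"ry":0,"rz":0,"tx":0,"ty":0,"tz":0,"grip":1},{"rx":0,"ry":0,"rz":0,"tx":0,"ty":0,"tz":0,"grip":1},{"rx":0,"ry":0,"rz":0,"tx":0,"ty":0,"tz":0,"grip":1},{"rx":0,"ry":0,"rz":0,"tx":0,"ty":0,"tz":0,"grip":1},{"rx":0,"ry":0,"rz":0,"tx":0,"ty":0,"tz":0,"grip":1}]' 40
python3 -c "
from h import *
togo([.536,-.056,.272])"
```

```text
time_s: 8.92
ee_pos: [0.5375, -0.0564, 0.2779]
eef_rot: [3.138, -0.007, -0.043]
force: [-0.4, -1.0, -1.7]
grip_width: 0.0141
TCP [ 0.5375 -0.0564  0.2779] rpy [ 3.138 -0.007 -0.043] units [-0.038 -0.009  0.146] F [-0.4  -0.96 -1.7 ] M [0.011 0.057 0.076] w 0.0141 t 8.92
```

```bash
python3 -m pendant '[{"rx":0,"ry":0,"rz":-0.6,"tx":0,"ty":0,"tz":0.05,"grip":1},{"rx":0,"ry":0,"rz":-0.6,"tx":0,"ty":0,"tz":0,"grip":1},{"rx":0,"ry":0,"rz":-0.6,"tx":0,"ty":0,"tz":0,"grip":1},{"rx":0,"ry":0,"rz":-0.6,"tx":0,"ty":0,"tz":0,"grip":1}]' 50
python3 -c "
from h import *
togo([.536,-.056,.272])"
python3 -m pendant '[{"rx":0,"ry":0,"rz":-0.6,"tx":0,"ty":0,"tz":0,"grip":1},{"rx":0,"ry":0,"rz":-0.6,"tx":0,"ty":0,"tz":0,"grip":1},{"rx":0,"ry":0,"rz":-0.6,"tx":0,"ty":0,"tz":0,"grip":1},{"rx":0,"ry":0,"rz":-0.6,"tx":0,"ty":0,"tz":0,"grip":1}]'
python3 -c "
from h import *
togo([.536,-.056,.272])
c=ctrl.camera('wrist'); cv2.imwrite('pics/w7.png',c['pixels'])"
```

```text
time_s: 9.25
ee_pos: [0.5374, -0.056, 0.2773]
eef_rot: [3.138, -0.008, 0.129]
force: [-2.2, 2.1, 2.4]
grip_width: 0.0139
TCP [ 0.5374 -0.056   0.2773] rpy [ 3.138 -0.008  0.129] units [-0.036 -0.006  0.132] F [-2.2   2.1   2.39] M [ 0.142  0.603 -0.079] w 0.0139 t 9.25
time_s: 9.58
ee_pos: [0.5373, -0.0556, 0.2778]
eef_rot: [3.138, -0.007, 0.305]
force: [-0.1, 0.3, -0.2]
grip_width: 0.0139
TCP [ 0.5373 -0.0556  0.2778] rpy [ 3.138 -0.007  0.305] units [-0.035  0.     0.145] F [-0.09  0.3  -0.2 ] M [ 0.048  0.172 -0.101] w 0.0139 t 9.58
```

View pics/w7.png

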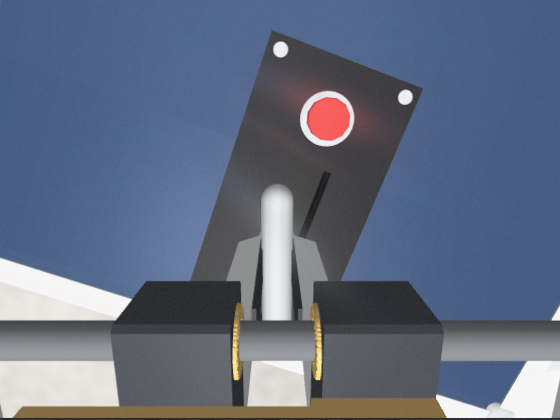

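```bash
python3 -m pendant '[{"rx":0,"ry":0,"rz":-0.6,"tx":0,"ty":0,"tz":0,"grip":1},{"rx":0,"ry":0,"rz":-0.6,"tx":0,"ty":0,"tz":0,"grip":1},{"rx":0,"ry":0,"rz":-0.5,"tx":0,"ty":0,"tz":0,"grip":1}]' >/dev/null
cat > m.py <<'E'
from h import *
o,M=pose(); print("yaw",round(o["eef_rot"][2],4),"turn",round(o["eef_rot"][2]+.045,3),"F",o["force"].round(1),"M",o["moment"].round(3),"q6",o["qpos"][5].round(4),"tau6",o["tau"][5].round(3),"p",o["ee_pos"].round(4),"t",round(o["time_s"],2))
E
python3 m.py
python3 -m pendant '[{"rx":0,"ry":0,"rz":-0.4,"tx":0,"ty":0,"tz":0,"grip":1}]' >/dev/null; python3 m.py
python3 -m pendant '[{"rx":0,"ry":0,"rz":-0.3,"tx":0,"ty":0,"tz":0,"grip":1}]' >/dev/null; python3 m.py
```

```text
yaw 0.428 turn 0.473 F [ 0.9 -1.  -0.1] M [ 0.014  0.232 -0.014] q6 0.9719 tau6 0.707 p [ 0.5372 -0.0553  0.2778] t 9.88
yaw 0.4567 turn 0.502 F [-1.  -0.  -0.8] M [ 0.031  0.181 -0.044] q6 0.9433 tau6 0.475 p [ 0.5372 -0.0552  0.2778] t 9.97
yaw 0.4781 turn 0.523 F [ 0.2  0.  -0.8] M [-0.065  0.182 -0.058] q6 0.9218 tau6 0.256 p [ 0.5371 -0.0552  0.2778] t 10.05
```

```bash
for i in 1 2 3; do python3 -m pendant '[{"rx":0,"ry":0,"rz":-0.3,"tx":0,"ty":0,"tz":0,"grip":1}]' >/dev/null; python3 m.py; done
```

```text
yaw 0.4996 turn 0.545 F [-0.5  0.8  0.8] M [ 0.061  0.272 -0.039] q6 0.9003 tau6 0.435 p [ 0.5371 -0.0551  0.2778] t 10.13
yaw 0.5216 turn 0.567 F [-0.2  0.6  0.2] M [ 0.006  0.22  -0.072] q6 0.8784 tau6 0.492 p [ 0.5371 -0.0551  0.2778] t 10.22
yaw 0.5439 turn 0.589 F [-0.4  1.2  0.5] M [ 0.098  0.27  -0.017] q6 0.8561 tau6 0.516 p [ 0.5371 -0.055   0.2778] t 10.3
```

```bash
for i in 1 2 3; do python3 -m pendant '[{"rx":0,"ry":0,"rz":-0.3,"tx":0,"ty":0,"tz":0,"grip":1}]' >/dev/null; python3 m.py; done
```

```text
yaw 0.5666 turn 0.612 F [-0.9 -0.1  0.3] M [ 0.068  0.226 -0.044] q6 0.8334 tau6 0.523 p [ 0.537  -0.055   0.2778] t 10.38
yaw 0.5895 turn 0.635 F [-0.1  0.4 -0.4] M [ 0.091  0.256 -0.012] q6 0.8105 tau6 0.523 p [ 0.537  -0.0549  0.2778] t 10.47
yaw 0.6126 turn 0.658 F [-0.9  0.4  0. ] M [ 0.18   0.307 -0.069] q6 0.7875 tau6 0.521 p [ 0.537  -0.0549  0.2778] t 10.55
```

```bash
for i in 1 2 3; do python3 -m pendant '[{"rx":0,"ry":0,"rz":-0.3,"tx":0,"ty":0,"tz":0,"grip":1}]' >/dev/null; python3 m.py; done
```

```text
yaw 0.6358 turn 0.681 F [-0.5  1.5  0.5] M [ 0.172  0.292 -0.079] q6 0.7643 tau6 0.519 p [ 0.537  -0.0548  0.2778] t 10.63
yaw 0.6589 turn 0.704 F [-1.6  1.2  0.5] M [ 0.166  0.352 -0.056] q6 0.7411 tau6 0.517 p [ 0.5369 -0.0548  0.2778] t 10.72
yaw 0.6822 turn 0.727 F [-1.6  0.3  1.2] M [ 0.205  0.407 -0.06 ] q6 0.7179 tau6 0.517 p [ 0.5369 -0.0547  0.2778] t 10.8
```

```bash
for i in 1 2 3; do python3 -m pendant '[{"rx":0,"ry":0,"rz":-0.3,"tx":0,"ty":0,"tz":0,"grip":1}]' >/dev/null; python3 m.py; done
```

```text
yaw 0.7054 turn 0.75 F [-1.7  1.4  0.4] M [ 0.219  0.408 -0.048] q6 0.6947 tau6 0.515 p [ 0.5368 -0.0547  0.2778] t 10.88
yaw 0.7287 turn 0.774 F [-3.1  2.7  0.7] M [ 0.226  0.441 -0.019] q6 0.6714 tau6 0.514 p [ 0.5368 -0.0547  0.2778] t 10.97
yaw 0.752 turn 0.797 F [-0.6  1.3  0.7] M [ 0.235  0.47  -0.075] q6 0.6482 tau6 0.512 p [ 0.5368 -0.0546  0.2778] t 11.05
```

```bash
for i in 1 2 3; do python3 -m pendant '[{"rx":0,"ry":0,"rz":-0.3,"tx":0,"ty":0,"tz":0,"grip":1}]' >/dev/null; python3 m.py; done
```

```text
yaw 0.7753 turn 0.82 F [-1.6  2.8  0.7] M [ 0.225  0.461 -0.041] q6 0.6249 tau6 0.512 p [ 0.5368 -0.0546  0.2778] t 11.13
yaw 0.7986 turn 0.844 F [-1.5  1.4  0.2] M [ 0.278  0.525 -0.07 ] q6 0.6016 tau6 0.511 p [ 0.5367 -0.0545  0.2778] t 11.22
yaw 0.8219 turn 0.867 F [-1.6  1.7  0.8] M [ 0.328  0.485 -0.059] q6 0.5784 tau6 0.511 p [ 0.5367 -0.0545  0.2778] t 11.3
```

```bash
for i in 1 2 3; do python3 -m pendant '[{"rx":0,"ry":0,"rz":-0.3,"tx":0,"ty":0,"tz":0,"grip":1}]' >/dev/null; python3 m.py; done
```

```text
yaw 0.8451 turn 0.89 F [-1.8  1.6  0.4] M [ 0.245  0.517 -0.099] q6 0.5551 tau6 0.51 p [ 0.5366 -0.0545  0.2778] t 11.38
yaw 0.8684 turn 0.913 F [-2.7  1.5  2. ] M [ 0.315  0.57  -0.029] q6 0.5319 tau6 0.51 p [ 0.5366 -0.0544  0.2778] t 11.47
yaw 0.8918 turn 0.937 F [-2.   3.   0.7] M [ 0.326  0.577 -0.082] q6 0.5085 tau6 0.509 p [ 0.5366 -0.0544  0.2778] t 11.55
```

```bash
for i in 1 2 3; do python3 -m pendant '[{"rx":0,"ry":0,"rz":-0.3,"tx":0,"ty":0,"tz":0,"grip":1}]' >/dev/null; python3 m.py; done
```

```text
yaw 0.9151 turn 0.96 F [-2.5  2.4  1.6] M [ 0.373  0.615 -0.07 ] q6 0.4853 tau6 0.508 p [ 0.5365 -0.0543  0.2778] t 11.63
yaw 0.9383 turn 0.983 F [-3.   2.4  1. ] M [ 0.399  0.686 -0.07 ] q6 0.462 tau6 0.5 p [ 0.5365 -0.0543  0.2778] t 11.72
yaw 0.9615 turn 1.007 F [-2.7  2.7  0.6] M [ 0.43   0.646 -0.069] q6 0.4388 tau6 0.467 p [ 0.5364 -0.0543  0.2778] t 11.8
```

```bash
for i in 1 2; do python3 -m pendant '[{"rx":0,"ry":0,"rz":-0.3,"tx":0,"ty":0,"tz":0,"grip":1}]' >/dev/null; python3 m.py; done
```

```text
yaw 0.9848 turn 1.03 F [-3.7  2.7  1.5] M [ 0.412  0.678 -0.137] q6 0.4155 tau6 0.434 p [ 0.5364 -0.0542  0.2777] t 11.88
yaw 1.008 turn 1.053 F [-3.3  3.5  2.4] M [ 0.412  0.734 -0.16 ] q6 0.3923 tau6 0.402 p [ 0.5364 -0.0542  0.2778] t 11.97
```

```bash
for i in 1 2 3; do python3 -m pendant '[{"rx":0,"ry":0,"rz":0,"tx":0,"ty":0,"tz":0,"grip":1}]' >/dev/null; python3 m.py; done
python3 -c "
from h import *
c=ctrl.camera('wrist'); cv2.imwrite('pics/w8.png',c['pixels'])"
```

```text
yaw 1.0101 turn 1.055 F [-3.7  1.3  1.1] M [ 0.379  0.677 -0.095] q6 0.3902 tau6 -0.551 p [ 0.5363 -0.0542  0.2778] t 12.05
yaw 1.0102 turn 1.055 F [-3.3  2.9  1.1] M [ 0.351  0.681 -0.145] q6 0.3901 tau6 -0.259 p [ 0.5364 -0.0542  0.2778] t 12.13
yaw 1.0101 turn 1.055 F [-2.5  3.3  0.6] M [ 0.392  0.688 -0.073] q6 0.3902 tau6 -0.206 p [ 0.5364 -0.0542  0.2778] t 12.22
```

View pics/w8.png

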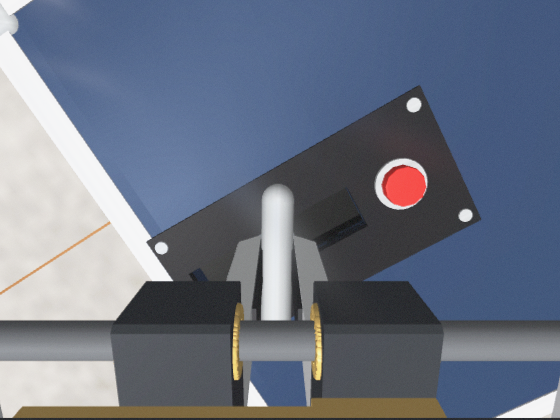

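The feel changed at about 1.0 rad. The joint-6 effort was flat until 0.98 rad and then fell steadily, and the moment went from about -0.06 to -0.15 N m. The handle is therefore up against its stop by a few hundredths of a radian. Now I'll work out the lift arc.

```bash
cat > arc.py <<'E'
import sys,os,json
from h import *
o,M=pose()
if not os.path.exists("p0.json"): json.dump([o["ee_pos"].tolist(),o["eef_rot"].tolist()],open("p0.json","w"))
p0,r0=json.load(open("p0.json")); p0=np.array(p0); R0=R.from_euler('xyz',r0).as_matrix()
a=-.045; ax=np.array([np.cos(a),np.sin(a),0]); ay=np.array([-np.sin(a),np.cos(a),0])
Hh=np.array([.5355,-.0555,0])+.21*ax; Hh[2]=.13
d=o["ee_pos"]-Hh; d0=p0-Hh
ang=lambda v: np.arctan2(v[2],-v@ax)
th=ang(d)-ang(d0); rv=R.from_matrix(M@R0.T).as_rotvec()
print("theta pos %.3f rot %.3f offaxis"%(th,rv@ay),rv.round(3),"F",o["force"].round(1),"M",o["moment"].round(2),"q",o["qpos"].round(2),"t",round(o["time_s"],2),"w",round(o["grip_width"],4))
for dt in map(float,sys.argv[1:]):
    Q=R.from_rotvec(ay*(max(th,0)+dt)).as_matrix(); P=Hh+Q@d0; u=M.T@(P-o["ee_pos"])/.04; w=R.from_matrix(M.T@Q@R0).as_rotvec()/np.radians(4)
    print("d",dt,"t",u.round(3),"r",w.round(3))
E
python3 arc.py .03 .06
python3 -m pendant '[{"rx":0.37,"ry":-0.21,"rz":0,"tx":0.055,"ty":0.097,"tz":-0.158,"grip":1},{"rx":0.37,"ry":-0.21,"rz":0,"tx":0.055,"ty":0.097,"tz":-0.158,"grip":1}]' 60
python3 arc.py .03 .06 
```

```text
theta pos 0.000 rot 0.000 offaxis [0. 0. 0.] F [-3.   2.7  2. ] M [ 0.35  0.67 -0.13] q [-0.17  0.3   1.59  0.    1.26  0.39] t 12.27 w 0.0137
d 0.03 t [ 0.056  0.099 -0.155] r [ 0.374 -0.212  0.001]
d 0.06 t [ 0.115  0.202 -0.306] r [ 0.748 -0.424  0.002]
time_s: 12.43
ee_pos: [0.5451, -0.0546, 0.2889]
eef_rot: [-3.091, 0.026, 1.01]
force: [0.2, 2.6, -4.8]
grip_width: 0.0134
theta pos 0.055 rot 0.061 offaxis [ 0.003  0.061 -0.001] F [ 0.2  2.6 -4.8] M [ 0.36 -0.25 -0.05] q [-0.17  0.33  1.52 -0.    1.35  0.4 ] t 12.43 w 0.0134
d 0.03 t [ 0.054  0.092 -0.16 ] r [ 0.307 -0.176 -0.006]
d 0.06 t [ 0.112  0.194 -0.312] r [ 0.681 -0.388 -0.005]
```

The force is about 5 N and the pose follows the arc, so the lid is coming up. I'll continue.

```bash

python3 -m pendant '[{"rx":0.35,"ry":-0.2,"rz":0,"tx":0.055,"ty":0.097,"tz":-0.158,"grip":1},{"rx":0.37,"ry":-0.21,"rz":0,"tx":0.055,"ty":0.097,"tz":-0.158,"grip":1},{"rx":0.37,"ry":-0.21,"rz":0,"tx":0.055,"ty":0.097,"tz":-0.158,"grip":1},{"rx":0.37,"ry":-0.21,"rz":0,"tx":0.055,"ty":0.097,"tz":-0.158,"grip":1}]' 60
python3 arc.py .03 .06;  python3 -c "
from h import *
c=ctrl.camera('scene'); cv2.imwrite('pics/s9.png',cv2.resize(c['pixels'][130:330,200:400],None,fx=3,fy=3))"
```

```text
time_s: 12.77
ee_pos: [0.5659, -0.0555, 0.3112]
eef_rot: [-2.981, 0.087, 1.016]
force: [-2.9, 2.6, -4.0]
grip_width: 0.0133
theta pos 0.175 rot 0.187 offaxis [ 0.009  0.187 -0.001] F [-2.9  2.6 -4. ] M [ 0.26  0.31 -0.09] q [-0.16  0.41  1.36 -0.02  1.55  0.41] t 12.77 w 0.0133
d 0.03 t [ 0.045  0.079 -0.17 ] r [ 0.221 -0.133 -0.013]
d 0.06 t [ 0.103  0.181 -0.323] r [ 0.595 -0.346 -0.011]
```

View pics/s9.png

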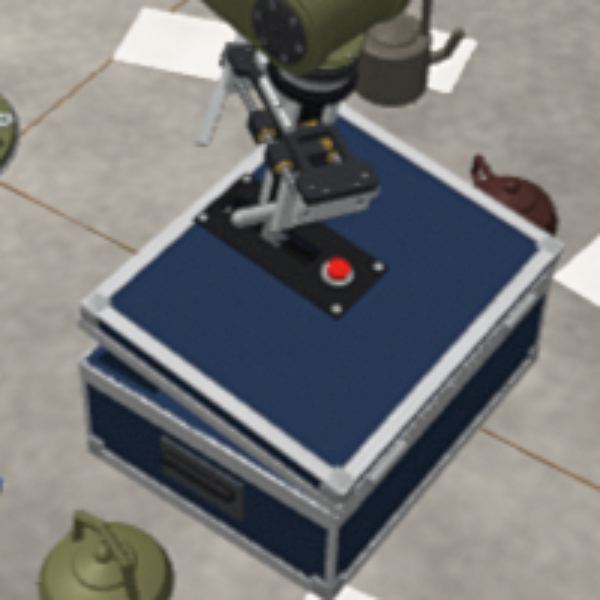

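The lid is visibly rising, with its front edge gap at (100,340). Continuing.

```bash

python3 -m pendant '[{"rx":0.33,"ry":-0.19,"rz":0,"tx":0.05,"ty":0.088,"tz":-0.163,"grip":1},{"rx":0.33,"ry":-0.19,"rz":0,"tx":0.05,"ty":0.088,"tz":-0.163,"grip":1},{"rx":0.35,"ry":-0.2,"rz":0,"tx":0.05,"ty":0.09,"tz":-0.163,"grip":1},{"rx":0.35,"ry":-0.2,"rz":0,"tx":0.05,"ty":0.09,"tz":-0.163,"grip":1}]' 60; python3 arc.py .03 .06
python3 -m pendant '[{"rx":0.34,"ry":-0.2,"rz":0,"tx":0.05,"ty":0.09,"tz":-0.163,"grip":1},{"rx":0.34,"ry":-0.2,"rz":0,"tx":0.05,"ty":0.09,"tz":-0.163,"grip":1},{"rx":0.34,"ry":-0.2,"rz":0,"tx":0.05,"ty":0.09,"tz":-0.163,"grip":1},{"rx":0.34,"ry":-0.2,"rz":0,"tx":0.05,"ty":0.09,"tz":-0.163,"grip":1}]' 60; python3 arc.py .03 .06
```

```text
time_s: 13.15
ee_pos: [0.5885, -0.0565, 0.3315]
eef_rot: [-2.88, 0.143, 1.028]
force: [-2.4, 1.9, -4.0]
grip_width: 0.0137
theta pos 0.294 rot 0.302 offaxis [ 0.014  0.302 -0.001] F [-2.4  1.9 -4. ] M [ 0.34  0.02 -0.19] q [-0.15  0.5   1.2  -0.03  1.74  0.41] t 13.15 w 0.0137
d 0.03 t [ 0.048  0.087 -0.165] r [ 0.27  -0.162 -0.011]
d 0.06 t [ 0.107  0.189 -0.317] r [ 0.644 -0.375 -0.01 ]
time_s: 13.48
ee_pos: [0.6132, -0.0574, 0.3488]
eef_rot: [-2.776, 0.198, 1.046]
force: [-3.8, 1.7, -3.1]
grip_width: 0.0136
theta pos 0.412 rot 0.418 offaxis [ 0.018  0.417 -0.   ] F [-3.8  1.7 -3.1] M [ 0.4   0.31 -0.32] q [-0.14  0.6   1.02 -0.04  1.93  0.41] t 13.48 w 0.0136
d 0.03 t [ 0.046  0.093 -0.162] r [ 0.311 -0.169 -0.003]
d 0.06 t [ 0.104  0.195 -0.314] r [ 0.685 -0.381 -0.003]
```

```bash

python3 -m pendant '[{"rx":0.34,"ry":-0.19,"rz":0,"tx":0.05,"ty":0.09,"tz":-0.163,"grip":1},{"rx":0.34,"ry":-0.19,"rz":0,"tx":0.05,"ty":0.09,"tz":-0.163,"grip":1},{"rx":0.34,"ry":-0.19,"rz":0,"tx":0.05,"ty":0.09,"tz":-0.163,"grip":1},{"rx":0.34,"ry":-0.19,"rz":0,"tx":0.05,"ty":0.09,"tz":-0.163,"grip":1}]' 60; python3 arc.py .03 .06
python3 -m pendant '[{"rx":0.34,"ry":-0.19,"rz":0,"tx":0.05,"ty":0.09,"tz":-0.163,"grip":1},{"rx":0.34,"ry":-0.19,"rz":0,"tx":0.05,"ty":0.09,"tz":-0.163,"grip":1},{"rx":0,"ry":0,"rz":0,"tx":0,"ty":0,"tz":0,"grip":1}]' 60; python3 arc.py .03 .06
python3 -c "
from h import *
c=ctrl.camera('scene'); cv2.imwrite('pics/s10.png',cv2.resize(c['pixels'][100:330,180:410],None,fx=2.6,fy=2.6))
c=ctrl.camera('wrist'); cv2.imwrite('pics/w10.png',c['pixels'])"
```

```text
time_s: 13.82
ee_pos: [0.6402, -0.0586, 0.3635]
eef_rot: [-2.671, 0.249, 1.069]
force: [-4.4, 2.5, -1.6]
grip_width: 0.0135
theta pos 0.532 rot 0.532 offaxis [0.024 0.532 0.   ] F [-4.4  2.5 -1.6] M [ 0.31  0.28 -0.26] q [-0.14  0.72  0.81 -0.05  2.13  0.41] t 13.82 w 0.0135
d 0.03 t [ 0.05   0.103 -0.154] r [ 0.375 -0.22   0.003]
d 0.06 t [ 0.109  0.206 -0.306] r [ 0.749 -0.431  0.005]
time_s: 14.07
ee_pos: [0.6549, -0.0592, 0.3695]
eef_rot: [-2.616, 0.274, 1.084]
force: [-6.3, 1.9, 9.3]
grip_width: 0.0136
theta pos 0.595 rot 0.591 offaxis [0.027 0.591 0.   ] F [-6.3  1.9  9.3] M [ 0.34  2.13 -0.28] q [-0.13  0.8   0.69 -0.06  2.24  0.41] t 14.07 w 0.0136
d 0.03 t [ 0.048  0.102 -0.156] r [ 0.41  -0.243  0.006]
d 0.06 t [ 0.107  0.206 -0.307] r [ 0.784 -0.454  0.007]
```

View pics/s10.png

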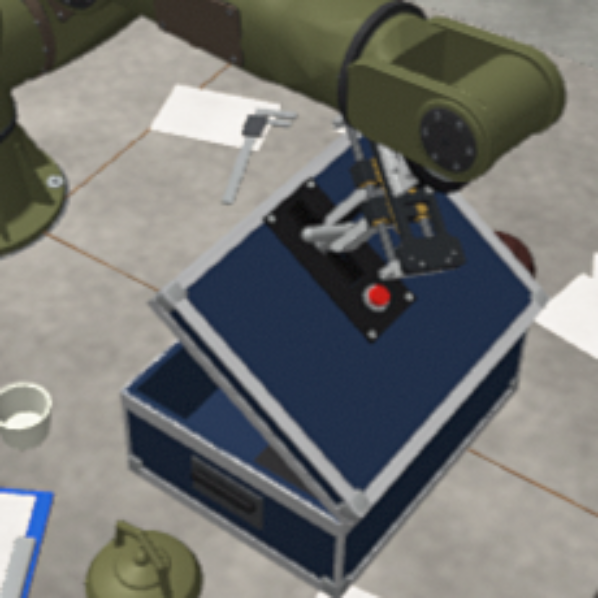

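View pics/w10.png

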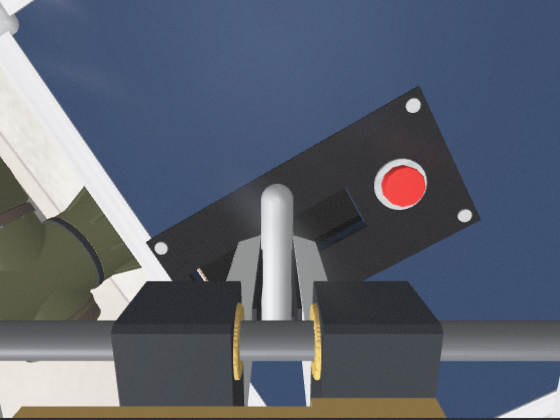

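The handle still stands the same way to the plate, and the lid is at about 34°. I'll nudge it slightly, then release.

```bash

python3 -m pendant '[{"rx":0.25,"ry":-0.15,"rz":0,"tx":0.035,"ty":0.07,"tz":-0.12,"grip":1},{"rx":0,"ry":0,"rz":0,"tx":0,"ty":0,"tz":0,"grip":1},{"rx":0,"ry":0,"rz":0,"tx":0,"ty":0,"tz":0,"grip":1}]' 60 >/dev/null; python3 arc.py .03
python3 -m pendant '[{"rx":0,"ry":0,"rz":0,"tx":0,"ty":0,"tz":0,"grip":0.3},{"rx":0,"ry":0,"rz":0,"tx":0,"ty":0,"tz":0,"grip":0.3},{"rx":0,"ry":0,"rz":0,"tx":0,"ty":0,"tz":0,"grip":0.3},{"rx":0,"ry":0,"rz":0,"tx":0,"ty":0,"tz":0,"grip":0.3},{"rx":0,"ry":0,"rz":0,"tx":0,"ty":0,"tz":0,"grip":0.3}]' >/dev/null; python3 arc.py .03;python3 -c "
from h import *
c=ctrl.camera('wrist'); cv2.imwrite('pics/w11.png',c['pixels'])"
```

```text
theta pos 0.614 rot 0.605 offaxis [0.027 0.604 0.001] F [-4.1  3.1  4.1] M [ 0.27  0.95 -0.3 ] q [-0.13  0.82  0.65 -0.06  2.27  0.4 ] t 14.42 w 0.0137
d 0.03 t [ 0.054  0.117 -0.144] r [ 0.494 -0.275  0.01 ]
theta pos 0.613 rot 0.598 offaxis [ 0.025  0.598 -0.001] F [ 0.2 -0.2  0.2] M [-0.05 -0.16  0.01] q [-0.13  0.82  0.66 -0.06  2.26  0.4 ] t 14.83 w 0.0331
d 0.03 t [ 0.071  0.097 -0.15 ] r [ 0.572 -0.304 -0.013]
```

View pics/w11.png

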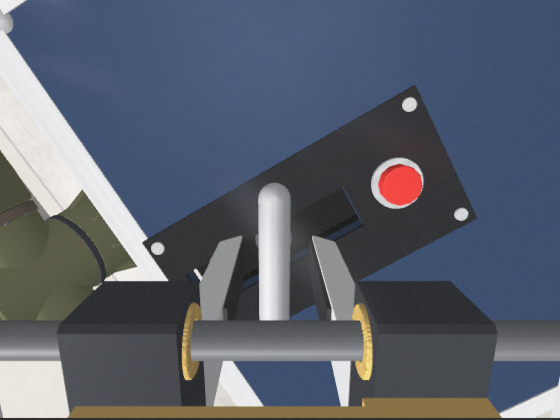

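The fingers are clear on both sides of the bar and the force is about 0. Retreating along the tool axis.

```bash

python3 -m pendant '[{"rx":0,"ry":0,"rz":0,"tx":0,"ty":0,"tz":-0.25,"grip":0.3},{"rx":0,"ry":0,"rz":0,"tx":0,"ty":0,"tz":-0.3,"grip":0.3},{"rx":0,"ry":0,"rz":0,"tx":0,"ty":0,"tz":-0.3,"grip":0.3}]' ; python3 - <<'E'
from h import *
o,M=pose(); print(o["ee_pos"],o["force"],o["qpos"].round(2)); print("up",(M.T@[0,0,.04]/.04).round(3),"back",(M.T@[-1,0,0]).round(3))
E
```

```text
time_s: 15.13
ee_pos: [0.6782, -0.0614, 0.399]
eef_rot: [-2.608, 0.28, 1.086]
force: [-0.1, 0.1, 1.0]
grip_width: 0.0329
[ 0.67815794 -0.06136462  0.39903418] [-0.10057117  0.14031415  1.02701621] [-0.13  0.9   0.46 -0.07  2.38  0.39]
up [-0.277 -0.489 -0.827] back [-0.448 -0.696  0.561]
```

```bash

python3 -m pendant '[{"rx":0,"ry":0,"rz":0,"tx":-0.11,"ty":-0.2,"tz":-0.33,"grip":0.3},{"rx":0,"ry":0,"rz":0,"tx":-0.11,"ty":-0.2,"tz":-0.33,"grip":0.3},{"rx":0,"ry":0,"rz":0,"tx":-0.11,"ty":-0.2,"tz":-0.33,"grip":0.3},{"rx":0,"ry":0,"rz":0,"tx":-0.11,"ty":-0.2,"tz":-0.33,"grip":0.3}]' ; python3 - <<'E'
from h import *
o,M=pose(); print(o["ee_pos"],o["force"],o["qpos"].round(2)); print("up",(M.T@[0,0,.04]/.04).round(3),"back",(M.T@[-1,0,0]).round(3))
for n in("scene","top","wrist"):
  c=ctrl.camera(n); cv2.imwrite(f"pics/{n}12.png",c["pixels"])
E
```

```text
time_s: 15.47
ee_pos: [0.6734, -0.0607, 0.4592]
eef_rot: [-2.603, 0.282, 1.087]
force: [-0.0, 0.2, 0.2]
grip_width: 0.0328
[ 0.67335514 -0.06074489  0.45917271] [-0.04825688  0.21507265  0.1728773 ] [-0.13  0.95  0.23 -0.09  2.56  0.37]
up [-0.278 -0.492 -0.825] back [-0.447 -0.693  0.565]
```

View pics/scene12.png

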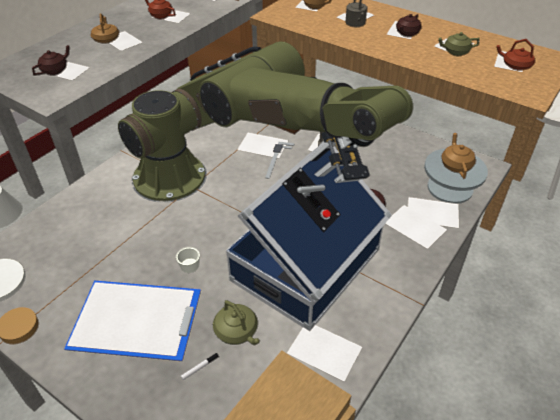

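View pics/wrist12.png

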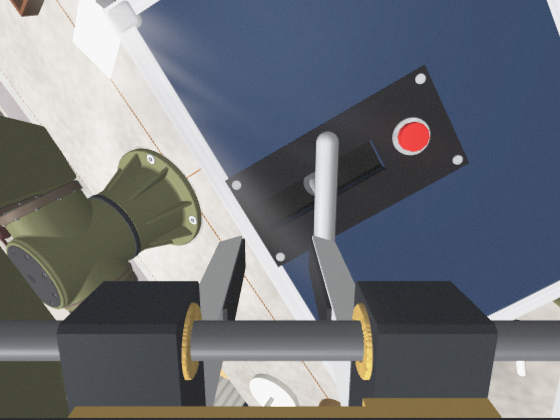

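Joint 3 is close to its lower limit, so I'll back off towards the robot. That goes over the front edge, with tips about 50 mm above the lid.

```bash
python3 -c "
from h import *
print(pose()[0]['qpos'])"
python3 -m pendant '[{"rx":0,"ry":0,"rz":0,"tx":-0.24,"ty":-0.38,"tz":0.25,"grip":0.3},{"rx":0,"ry":0,"rz":0,"tx":-0.26,"ty":-0.42,"tz":0.17,"grip":0.3},{"rx":0,"ry":0,"rz":0,"tx":-0.26,"ty":-0.42,"tz":0.17,"grip":0.3},{"rx":0,"ry":0,"rz":0,"tx":-0.26,"ty":-0.42,"tz":0.17,"grip":0.3},{"rx":0,"ry":0,"rz":0,"tx":-0.26,"ty":-0.42,"tz":0.17,"grip":0.3},{"rx":0,"ry":0,"rz":0,"tx":-0.26,"ty":-0.42,"tz":0.1,"grip":0.3},{"rx":0,"ry":0,"rz":0,"tx":-0.26,"ty":-0.42,"tz":0.1,"grip":0.3},{"rx":0,"ry":0,"rz":0,"tx":0,"ty":0,"tz":0,"grip":0.3}]'; python3 - <<'E'
from h import *
o,M=pose(); print(o["ee_pos"],o["force"],o["qpos"].round(2))
for n in("scene","top","wrist"):
  c=ctrl.camera(n); cv2.imwrite(f"pics/{n}13.png",c["pixels"])
E
```

```text
[-0.1319095   0.94141052  0.23662636 -0.08581915  2.55536635  0.37362457]
time_s: 16.28
ee_pos: [0.5345, -0.0597, 0.4908]
eef_rot: [-2.607, 0.281, 1.086]
force: [0.3, -0.2, 0.9]
grip_width: 0.0328
[ 0.53449151 -0.05971553  0.49075578] [ 0.34099087 -0.24978579  0.89343305] [-0.16  0.45  0.96 -0.09  2.32  0.36]
```

View pics/scene13.png

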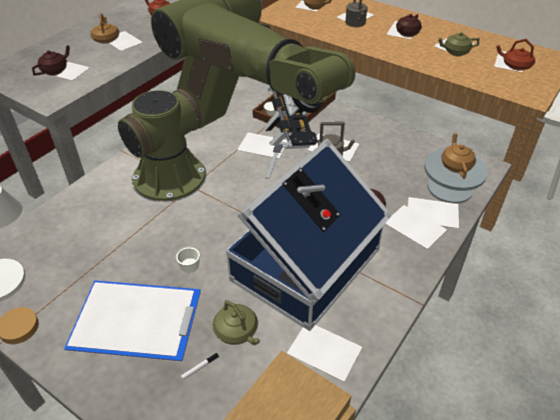

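View pics/wrist13.png

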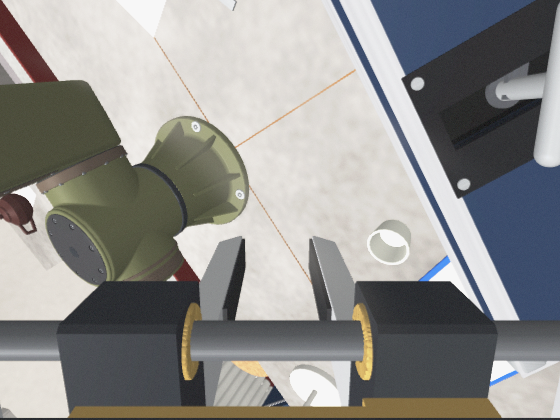

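The lid stands open and the handle is out. Last, I'll check the lid angle and the bystanders.

```bash
python3 - <<'E'
from h import *
t=ctrl.camera("top"); s=ctrl.camera("scene")
ps,ss=cen(red(s,(290,180,360,250))); print(ps)
rt=red(t,(200,90,380,230)); 
try:
  pt,_=cen(rt); P,e=two(t,pt,s,ps); print(pt,P,e)
  a=-.045; ax=np.array([np.cos(a),np.sin(a),0]); H=np.array([.5355,-.0555,0])+.21*ax; H[2]=.13; d=P-H
  print("lid deg",np.degrees(np.arctan2(d[2],-d@ax)-np.arctan2(.048,.135)))
except Exception as ex: print(ex)
# scene-only: intersect ray with plane y=case
o,d=ray(s,*ps); best=[(np.linalg.norm(np.cross(H+np.array([0,0,0])+(-ax*(.135*np.cos(k)-.048*np.sin(k)))+np.array([0,0,.135*np.sin(k)+.048*np.cos(k)])-o,d)),np.degrees(k)) for k in np.linspace(.3,.9,601)]
print(min(best))
p0=cv2.imread("pics/scene0.png"); D=cv2.absdiff(p0,s["pixels"]).max(2)
cv2.imwrite("pics/diff.png",D*3 if 0 else cv2.convertScaleAbs(D,alpha=3))
p12=cv2.imread("pics/scene12.png")
print("btn in 12",cen(cv2.bitwise_and(red({"pixels":p12},(290,180,360,250)),1))[0])
E
```

```text
[326.36363636 213.18181818]
attempt to get argmax of an empty sequenceTraceback (most recent call last):
  File "<stdin>", line 11, in <module>
NameError: name 'H' is not defined
```

```bash
python3 - <<'E'
from h import *
s=ctrl.camera("scene")
ps,ss=cen(red(s,(290,180,360,250)))
a=-.045; ax=np.array([np.cos(a),np.sin(a),0]); n=np.array([-np.sin(a),np.cos(a),0]); H=np.array([.5355,-.0555,0])+.21*ax; H[2]=.13
o,d=ray(s,*ps); k=((H-o)@n)/(d@n); P=o+k*d; v=P-H
print(P,"radius",np.linalg.norm(v),"(143)","lid deg",np.degrees(np.arctan2(v[2],-v@ax)-np.arctan2(.048,.135)))
p0=cv2.imread("pics/scene0.png"); D=cv2.absdiff(p0,s["pixels"]).max(2)
cv2.imwrite("pics/diff.png",cv2.convertScaleAbs(D,alpha=3))
print("btn in 12",cen(red({"pixels":cv2.imread("pics/scene12.png")},(290,180,360,250)))[0],ps)
E
```

```text
[ 0.66193098 -0.06119324  0.24651929] radius 0.14331479198397898 (143) lid deg 34.819955283536814
btn in 12 [326.36363636 213.18181818] [326.36363636 213.18181818]
```

View pics/diff.png

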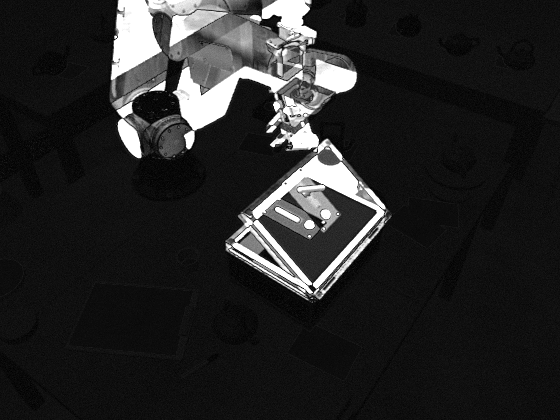

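The lid measures 34.8° and is steady. Only the arm, lid and handle have changed in the picture, and none of the bystanders moved. Handing in.

```bash
python3 -c "
from h import *
print(pose()[0]['joint_vel'].round(3)); ctrl.hand_in()"
```

```text
[-0.    -0.    -0.001  0.001  0.003  0.001]
the job is handed in; nothing more can be done
```

The case is open and handed in, at about 16.5 s on the robot's clock. I pressed the button and the T-handle popped out. I then turned the handle to its stop, raised the lid, let go and backed clear.

- **Button:** it took about 6 N at the moment of release. The vertical force briefly reached 9 N on the way, with up to 7 N sideways because the tips were slightly off centre.
- **Handle:** I turned it to about 1.05 rad. The resistance rose from about 0.06 to 0.15 N m from roughly 1.0 rad, so it stands about 0.03–0.05 rad into the stop. That figure rests on noisy moment readings plus a clear change in the joint-6 effort, as the stop itself cannot be seen.
- **Lid:** it came up freely at about 5 N. The scene camera measured it at 34.8°, agreeing with the arm's own arc of 34–35°. It did not move between the pictures taken after release.
- **Surroundings:** comparing the scene picture with the first one, only the arm, lid and handle differ. The force on the robot was about 0–1 N. The purple round pot is mostly hidden behind the raised lid in that view, so it could only be partly checked.
- **Checks that failed:** several early move calls were refused because rows were missing some keys, and nothing moved on those. The top-camera cross-check of the lid angle could not be made, because the button could not be found in that view. On the retreat joint 3 came down to 0.237 (limit 0.23), and I then moved it away.

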